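# Gather the vials in the blue corner of the carry tray and hold them for counting

## Task

Pick the white carry tray up off the table by its grey handle and tilt it until all five loose vials have slid into a close bunch in its blue corner, so that they can be counted. Finish while still holding the tray by the handle, still, well clear of the table and everything else, and clearly tilted with the blue corner lowest; do not let go or set it down. Do not touch the vials with the gripper or spill any, and leave the things around the tray where they are.

Things in the scene. Friction and masses are not known exactly. Their poses are not given: they have to be found in the camera images.
- tray: White plastic open carry tray, 230 mm (its x) by 170 mm (its y), 45 mm high, walls and floor 4 mm thick, 0.3 to 0.5 kg in all. Origin at the centre of its underside, z up. The corner at +x, +y is blue, the other three white. It stands on the table at any yaw. Vials begin to slide in it at a slope of 13 to 20 degrees; where they wedge, 25 to 35 degrees or some rocking helps.
- tray_handle: Grey rigid handle of the tray: a level bar 16 mm thick (along the tray's x), 24 mm tall, 150 mm long (along its y), over the tray's middle on a post outside each long wall (190 mm over the posts). Origin at the bar's centre, 120 mm above the tray's underside, over the tray's origin; same axes as the tray. Grip it across its 16 mm.
- tray_blue_corner (a point): The blue corner of the tray: point where the two inner wall faces meet the tray's inner floor, at x = +111, y = +81, z = +4 mm in the tray's frame.
- vial1: One of five alike loose amber glass vials with an aluminium cap, a cylinder 18 mm across and 36 mm long, 20 g, lying in the tray. Origin at its middle, its x along its length.
- vial2: One of five alike loose amber glass vials with an aluminium cap, a cylinder 18 mm across and 36 mm long, 20 g, lying in the tray. Origin at its middle, its x along its length.
- vial3: One of five alike loose amber glass vials with an aluminium cap, a cylinder 18 mm across and 36 mm long, 20 g, lying in the tray. Origin at its middle, its x along its length.
- vial4: One of five alike loose amber glass vials with an aluminium cap, a cylinder 18 mm across and 36 mm long, 20 g, lying in the tray. Origin at its middle, its x along its length.
- vial5: One of five alike loose amber glass vials with an aluminium cap, a cylinder 18 mm across and 36 mm long, 20 g, lying in the tray. Origin at its middle, its x along its length.
- instrument_tray: Bystander, loose: flat steel instrument tray, 190 x 270 x 22 mm, with packets and tweezers, to the right. Origin under its centre.
- steel_bowl: Bystander, loose: steel bowl, 110 mm across, 45 mm high, to the left. Origin under its centre.
- brown_bottle: Bystander, loose: brown bottle, 68 mm across, 150 mm high, to the left. Origin under its centre.

How it is judged:
At the end, for the whole second after the job is handed in: Fingers hold the handle (over 2 N); inner blue corner over 30 mm above the table, tray resting on nothing; its x and y axes both slope down to the blue corner by over 0.1 rad; every vial's middle within 110 mm of the corner point; tray and vials slower than 30 mm/s (contact force between the fingers and tray_handle above 2 N and height (world z) of tray_blue_corner above 0.03 m and angle between tray's own x axis and vertical above 1.6708 rad and angle between tray's own y axis and vertical above 1.6708 rad and linear speed of each of tray, vial1, vial2, vial3, vial4, vial5 below 0.03 m/s and distance between each of vial1, vial2, vial3, vial4, vial5 and tray_blue_corner below 0.11 m and contact force between tray and instrument_tray below 0.3 N and contact force between tray and steel_bowl below 0.3 N and contact force between tray and brown_bottle below 0.3 N); the arm keeps its last pose, push and grip.
It fails at once if the gripper touches a vial (contact force between the fingers and vial1 above 0.5 N or contact force between the fingers and vial2 above 0.5 N or contact force between the fingers and vial3 above 0.5 N or contact force between the fingers and vial4 above 0.5 N or contact force between the fingers and vial5 above 0.5 N).
It fails at once if something standing around the tray is pushed more than 30 mm (distance of any of instrument_tray, steel_bowl, brown_bottle from where it was at the start of the episode above 0.03 m).
It fails at once if a vial falls out onto the table (height (world z) of any of vial1, vial2, vial3, vial4, vial5 below 0.011 m).
It also fails if it takes over 48 s, if anything falls off the work surface, if the arm or the gripper's body presses on something with over 40 N, if the wrist force passes 120 N, or if a joint passes its speed limit or range.

## Robot

A 7-joint arm with a two-finger parallel gripper is mounted at the origin on the work surface. World frame = base frame: x ahead of the robot, y to its left, z up, the work surface at z = 0. Lengths are in m, angles in rad, forces in N, time in s.
With the tool pointing down it reaches from about 0.35 to 0.9 m from the base axis. Payload 8.1 kg.
Tool frame: the origin (TCP) lies on the front face of the gripper's body, between the roots of the fingers; the fingertips stand 73 mm ahead of it and the grasp point (between the pads) lies 54 mm ahead of it (ctrl.tips_ahead is the distance from the TCP to the fingertips, in m); z points along the fingers, y is the line along which they close (so a half turn about z gives the same grasp; the last joint's range is limited). The gripper opens to 85 mm and grips with 20 to 120 N. Pads are 22 mm wide; open, the fingers measure 114 mm over their backs; the gripper's body (76 mm by 85 mm) begins 54 mm behind the grasp point. The pads swing forward as they close: fully open they stand 13 mm farther back than shut.
Start: joints at [1.203, 0.434, 0.025, 1.573, -0.012, 1.134, -0.075], TCP at [0.164, -0.603, 0.304] pointing down, gripper open.
Joint ranges: [-2.62, 2.62], [-0.44, 2.09], [-1.27, 1.32], [0.08, 2.57], [-1.32, 4.46], [0.12, 2], [-2.74, 2.74]. Speed limits (rad/s): [2.22, 2.22, 3.01, 3.01, 3.14, 3.14, 3.14].

## Interface

Orientations are given as a unit quaternion [x, y, z, w].
In Python, from rig import ctrl, read_camera, job_done, spot_in, masks_of, mark_of gives the robot as it stands.
- The arm moves only by the tool play_rows, never from a script. Its argument "deltas" is a list that holds one entry, the list of rows, each a list of 7 numbers: the closure, from -1 (fully open) to 1 (shut), then the shift along the tool's x, y, z in m, then the turn, a rotation vector about the tool's x, y, z in degrees. In form: [[[claw, dx, dy, dz, wx, wy, wz], ...]]. A call has 1 to 20 rows; each row shifts and turns the commanded pose from where the row before left it, along the tool's axes as they then stand; what a row does not reach is not made up. A row lasts 1/8 s, in which the tool goes at most 62.5 mm and 10.7 degrees, less where a joint would pass 70% of its speed; a pose out of reach is approached as far as the arm can. A call with a gripper value outside its range is refused whole. The fingers move at their own pace and stop on an object; "squeeze" is the grip in N (left out, the last holds). Time passes only in rows, so rows that do not move let the fingers close. It gives the time, the measured TCP pose, the force, the opening and the grip force at its end, in the units of the state.
- ctrl.read_state(): the state, without advancing time (a new reading comes with each control period).
- read_camera(name): name is "scene" or "top" or "wrist"; returns a dict with "frame" (400x640x3 uint8, blue, green, red), "fx", "fy", "cx", "cy" (pixels), "k1" (the pictures are not rectified: a ray, as slopes to the right and down, at radius r is drawn at 1 + k1 r^2 times it, then the intrinsics apply), "T" (4x4, takes a point from camera to world coordinates). Camera axes: x right, y down, z forward; pixel columns grow to the right and rows downward; lengths in m; the calibration is good to about 2 mm. A picture is of the moment at which its call begins. There is no depth.
- job_done(): hands the job in; it is judged then, once.
Trained networks look in the newest picture that a camera, given by its name, has taken for a name from the list of things; names that differ only in an ending like _2 or _b are one class to them, and where a whole thing is asked for, a point or a joint stands for the part that bears it (a point fixed in the world has none). Each returns a list of dicts, best first, with "score" (0 to 1); they miss things now and then, are a little off and sometimes report something else, mostly with a low value. They report only what shows in the picture. A call takes as long as a camera call.
- spot_in(name, camera): "xyz" ([x, y, z] in m, in world coordinates, good to about 4 mm: the middle of the surface that is visible of it).
- masks_of(name, camera): "mask" (400x640 bool, what is visible of it).
- mark_of(name, camera): "xyz" ([x, y, z] in m, in world coordinates, good to about 4 mm: a listed point, or the origin of a listed thing).
The state is a dict: "clock": time; "qpos": joint angles; "qd": joint speeds; "joint_torque": joint torques, N m; "tcp_pos": TCP position; "eef_rot": TCP orientation; "wrist_force": force on the tool from outside, world axes, zero at the start; "moment": the same for the moment, N m; "gripper_width": opening from 0.0 (shut) to 1.0 (fully open); "gripper_force": force on a finger pad.
Only numpy, scipy, OpenCV 4.12 (cv2) and the standard library are available. Lean on these libraries where they do the work, as an engineer would, in place of code of your own. Each camera call takes 0.05 s, during which the arm holds its last target. There are 200 camera calls.

## Working session

There is one attempt and no reset: what is moved stays moved. The work goes in short steps, Python scripts to look and compute and a tool call to move; the robot and the scene stay as the last step left them, time stands still between calls to the robot, and variables do not carry over. Pictures are saved under pics/ and viewed, at most 10 in all, crops included, and the job is handed in when it is done.

Besides the shell and the picture viewer there is one more tool, called after ">>>" as name(argument=value, ...) on one line, values as JSON. play_rows: Moves the arm, as the interface text tells. Its arguments: {"type":"object","properties":{"deltas":{"type":"array","items":{"type":"array","items":{"type":"array","items":{"type":"number"}}}},"squeeze":{"type":"number"}},"required":["deltas"]}

```bash
mkdir -p pics; ls; python3 - <<'E'
from rig import *
import cv2,numpy as np
s=ctrl.read_state();print({k:np.round(v,3) for k,v in s.items()})
for c in("top","scene"):
    r=read_camera(c);cv2.imwrite(f"pics/{c}0.png",r["frame"])
    print(c,np.round(r["T"],3).tolist(),r["fx"],r["k1"])
    for n in("tray","tray_handle","tray_blue_corner","instrument_tray","steel_bowl","brown_bottle","vial1"):
        print(n,[(np.round(d["xyz"],3).tolist(),round(d["score"],2)) for d in mark_of(n,c)[:6]])
    print('spot handle',[np.round(d["xyz"],3) for d in spot_in("tray_handle",c)[:2]])
E
```

```text
pics
{'clock': np.float64(0.0), 'qpos': array([ 1.203,  0.435,  0.025,  1.574, -0.012,  1.134, -0.075]), 'qd': array([-0.   , -0.001, -0.   ,  0.   ,  0.001,  0.001,  0.001]), 'joint_torque': array([ 1.0000e-03, -6.7047e+01,  1.0260e+00, -3.1622e+01,  1.6000e-02,
        1.3000e-02,  0.0000e+00]), 'tcp_pos': array([ 0.163, -0.603,  0.303]), 'eef_rot': array([ 0.991,  0.132, -0.   , -0.001]), 'wrist_force': array([ 0.206, -0.217, -0.339]), 'moment': array([ 0.034,  0.015, -0.014]), 'gripper_force': np.float64(0.0), 'gripper_width': np.float64(0.994)}
top [[-0.019, -0.991, 0.133, 0.415], [-1.0, 0.021, 0.014, -0.007], [-0.017, -0.133, -0.991, 1.056], [0.0, 0.0, 0.0, 1.0]] 390.15547293537645 -0.06867073952572884
tray [([0.524, 0.078, 0.004], 0.83)]
tray_handle []
tray_blue_corner [([0.614, -0.019, 0.008], 0.68)]
instrument_tray [([0.604, -0.403, -0.002], 0.85)]
steel_bowl [([0.439, 0.36, 0.003], 0.76), ([0.53, 0.124, 0.012], 0.48)]
brown_bottle [([0.612, 0.412, 0.002], 0.97)]
vial1 [([0.532, 0.123, 0.01], 0.66), ([0.574, 0.17, 0.015], 0.61), ([0.474, 0.16, 0.015], 0.6), ([0.486, 0.053, 0.016], 0.58), ([0.498, -0.005, 0.008], 0.56)]
spot handle [array([0.523, 0.082, 0.131])]
scene [[-0.879, 0.349, -0.325, 0.926], [0.477, 0.637, -0.605, 0.669], [-0.004, -0.687, -0.727, 0.917], [0.0, 0.0, 0.0, 1.0]] 467.3962523822723 0.025707293873404355
tray [([0.525, 0.089, -0.002], 0.78), ([0.441, 0.367, -0.006], 0.35)]
tray_handle [([0.526, 0.084, 0.12], 0.59)]
tray_blue_corner [([0.622, -0.017, 0.008], 0.75)]
instrument_tray [([0.603, -0.407, 0.003], 0.68)]
steel_bowl [([0.441, 0.366, -0.006], 0.97)]
brown_bottle [([0.615, 0.416, -0.003], 0.8)]
vial1 [([0.534, 0.125, 0.012], 0.67), ([0.475, 0.156, 0.017], 0.63), ([0.492, 0.052, 0.013], 0.63), ([0.575, 0.168, 0.009], 0.62), ([0.494, -0.003, 0.012], 0.52)]
spot handle [array([0.535, 0.087, 0.126])]
```

View pics/top0.png

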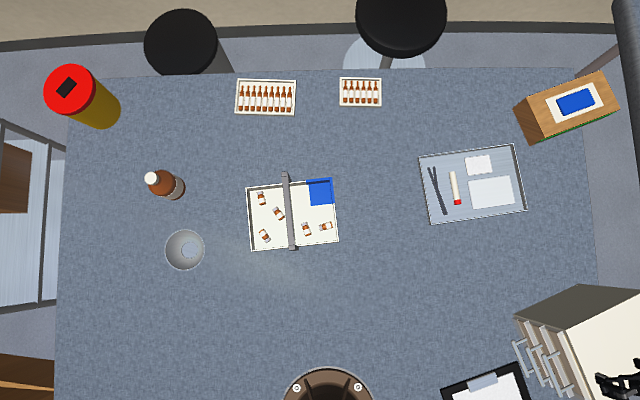

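View pics/scene0.png

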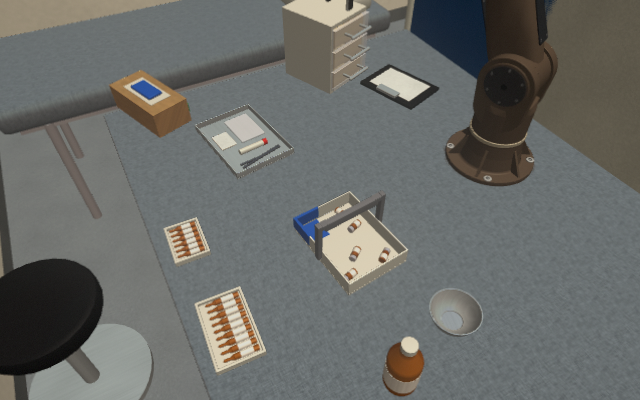

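```bash
cat > h.py <<'E'
from rig import *
import cv2,numpy as np
from scipy.spatial.transform import Rotation as R
def proj(r,P):
    P=np.atleast_2d(P);T=np.asarray(r["T"]);q=(P-T[:3,3])@T[:3,:3]
    s=q[:,:2]/q[:,2:];s=s*(1+r["k1"]*(s**2).sum(1,keepdims=True))
    return s*[r["fx"],r["fy"]]+[r["cx"],r["cy"]]
def ray(r,uv):
    uv=np.atleast_2d(uv);K=np.array([[r["fx"],0,r["cx"]],[0,r["fy"],r["cy"]],[0,0,1.]])
    s=cv2.undistortPoints(uv[:,None].astype(float),K,np.array([r["k1"],0,0,0.]))[:,0]
    T=np.asarray(r["T"]);return T[:3,3],np.c_[s,np.ones(len(s))]@T[:3,:3].T
E
python3 - <<'E'
from h import *
for c in("top","scene"):
    r=read_camera(c);m=masks_of("tray_handle",c)
    for d in m[:2]:
        k=d["mask"];print(c,d["score"],k.sum())
        p=np.argwhere(k)[:,::-1].astype(np.float32);print(cv2.minAreaRect(p))
        O,D=ray(r,p)
        for z in(.12,.132):
            X=O+D*((z-O[2])/D[:,2])[:,None];rc=cv2.minAreaRect((X[:,:2]*1000).astype(np.float32));print(z,rc)
E
```

```text
top 0.69 683
((288.5167236328125, 211.62826538085938), (80.27652740478516, 11.64052677154541), 82.56858825683594)
0.12 ((523.481201171875, 83.03060150146484), (195.99855041503906, 27.880245208740234), 6.769515037536621)
0.132 ((522.0859985351562, 81.87215423583984), (193.4866180419922, 27.522933959960938), 6.769520282745361)
scene 0.87 1157
((348.0782470703125, 221.774169921875), (31.81893539428711, 93.27685546875), 56.976139068603516)
0.12 ((542.2132568359375, 105.6150131225586), (243.9784393310547, 80.79985809326172), 9.779054641723633)
0.132 ((547.9957275390625, 114.1033706665039), (240.30482482910156, 79.583251953125), 9.779054641723633)
```

The top view shows the tray with its blue corner at about (320,192), far and to the right. The handle bar runs nearly along world x at about (288,212). The bowl (184,249) and bottle (165,185) are to the left, and the instrument tray (472,184) is to the right. From the scene view, the handle is free and all five vials lie scattered. Next I move above the handle.

>>> play_rows(deltas=[[[-1,0.0295,-0.0315,0,0,0,0],[-1,0.0295,-0.0315,0,0,0,0],[-1,0.0295,-0.0315,0,0,0,0],[-1,0.0295,-0.0315,0,0,0,0],[-1,0.0295,-0.0315,0,0,0,0],[-1,0.0295,-0.0315,0,0,0,0],[-1,0.0295,-0.0315,0,0,0,0],[-1,0.0295,-0.0315,0,0,0,0],[-1,0.0295,-0.0315,0,0,0,0],[-1,0.0295,-0.0315,0,0,0,0],[-1,0.0295,-0.0315,0,0,0,0],[-1,0.0295,-0.0315,0,0,0,0],[-1,0.0295,-0.0315,0,0,0,0],[-1,0.0295,-0.0315,0,0,0,0],[-1,0.0295,-0.0315,0,0,0,0],[-1,0.0295,-0.0315,0,0,0,0],[-1,0.0295,-0.0315,0,0,0,0],[-1,0.0285,-0.0315,0,0,0,0],[-1,0,0,0,0,0,8.4],[-1,0,0,0,0,0,0]]], squeeze=120)

```text
clock: 3.6
tcp_pos: [0.5268, 0.0829, 0.3038]
eef_rot: [0.998, 0.06, -0.0, 0.0]
wrist_force: [0.1, -1.1, -0.2]
gripper_width: 1.0
gripper_force: 0.0
```

```bash
python3 - <<'E'
from h import *
s=ctrl.read_state();print(s["clock"],np.round(s["tcp_pos"],3),np.round(s["qpos"],2),np.round(R.from_quat(s["eef_rot"]).as_matrix(),3).tolist())
r=read_camera("wrist");f=r["frame"].copy()
print('mark',[(np.round(d["xyz"],3),d["score"]) for d in mark_of("tray_handle","wrist")[:2]])
for d in masks_of("tray_handle","wrist")[:1]:
    p=np.argwhere(d["mask"])[:,::-1].astype(np.float32);O,D=ray(r,p)
    X=O+D*((.132-O[2])/D[:,2])[:,None];print(cv2.minAreaRect((X[:,:2]*1000).astype(np.float32)))
    f[d["mask"]]=f[d["mask"]]//2+[0,100,0]
y=np.array([.993,.118]);c=np.array([.525,.083])
for a in(-.075,.075):
    for z in (.132,):
        u=proj(r,[*(c+a*y),z])[0];cv2.circle(f,tuple(int(v) for v in u),3,(0,0,255),-1)
cv2.imwrite("pics/w1.png",f)
E
```

```text
3.6 [0.527 0.083 0.304] [ 0.06  0.32 -0.41  1.77  0.14  1.08 -1.85] [[0.993, 0.119, -0.0], [0.119, -0.993, -0.0], [-0.0, 0.0, -1.0]]
mark [(array([0.526, 0.084, 0.12 ]), 0.68)]
((526.1744384765625, 83.04287719726562), (188.96949768066406, 16.485763549804688), 5.696369171142578)
```

View pics/w1.png

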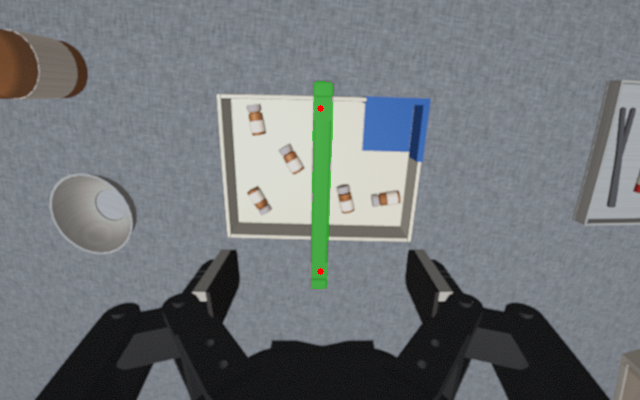

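The wrist view shows the bar (green, about column 322) centred between the fingers, with vials well away from them. Its yaw is about 5.7°, so I correct 1.2° and descend.

>>> play_rows(deltas=[[[-1,-0.001,0,0.03,0,0,1.2],[-1,0,0,0.035,0,0,0],[-1,0,0,0.03,0,0,0],[-1,0,0,0.023,0,0,0],[-1,0,0,0.012,0,0,0],[-1,0,0,0,0,0,0],[1,0,0,0,0,0,0],[1,0,0,0,0,0,0],[1,0,0,0,0,0,0],[1,0,0,0,0,0,0],[1,0,0,0,0,0,0],[1,0,0,0,0,0,0],[1,0,0,0,0,0,0],[1,0,0,0,0,0,0]]], squeeze=120)

```text
clock: 5.5
tcp_pos: [0.526, 0.0828, 0.1746]
eef_rot: [0.999, 0.049, 0.0, -0.0]
wrist_force: [-2.3, 0.3, 5.5]
gripper_width: 0.169
gripper_force: 117.3
```

>>> play_rows(deltas=[[[1,0,0,-0.008,0,0,0],[1,0,0,-0.015,0,0,0],[1,0,0,-0.025,0,0,0],[1,0,0,-0.025,0,0,0],[1,0,0,-0.025,0,0,0],[1,0,0,-0.025,0,0,0],[1,0,0,-0.025,0,0,0],[1,0,0,-0.02,0,0,0],[1,0,0,-0.01,0,0,0],[1,0,0,0,0,0,0],[1,0,0,0,0,0,0]]], squeeze=120)

```text
clock: 6.88
tcp_pos: [0.5253, 0.0824, 0.3511]
eef_rot: [0.999, 0.049, -0.001, 0.0]
wrist_force: [1.0, -0.9, -4.7]
gripper_width: 0.167
gripper_force: 117.3
```

```bash
python3 - <<'E'
from h import *
s=ctrl.read_state();print(s["clock"],np.round(s["tcp_pos"],3),np.round(s["qpos"],2),np.round(R.from_quat(s["eef_rot"]).as_matrix(),3).tolist(),s["gripper_force"],s["wrist_force"],s["moment"])
r=read_camera("wrist");cv2.imwrite("pics/w2.png",r["frame"])
E
```

```text
6.875 [0.525 0.082 0.351] [ 0.07  0.28 -0.41  1.7   0.12  1.18 -1.85] [[0.995, 0.097, -0.001], [0.097, -0.995, -0.0], [-0.002, 0.0, -1.0]] 117.32756495475769 [ 1.04489577 -0.90995284 -4.69322223] [-0.05241821 -0.07100379 -0.01282307]
```

View pics/w2.png

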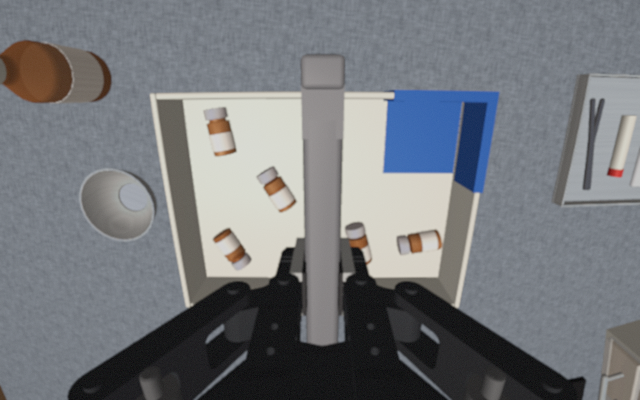

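The wrist view shows the tray held level and clear, with all five vials still in it and the blue corner at about (430,130). I tilt gradually about tool +x and −y.

>>> play_rows(deltas=[[[1,0,0,0,1,-1,0],[1,0,0,0,2,-2,0],[1,0,0,0,2,-2,0],[1,0,0,0,2,-2,0],[1,0,0,0,2,-2,0],[1,0,0,0,1,-1,0],[1,0,0,0,1,-1,0],[1,0,0,0,1,-1,0],[1,0,0,0,1,-1,0],[1,0,0,0,1,-1,0],[1,0,0,0,1,-1,0],[1,0,0,0,1,-1,0],[1,0,0,0,1,-1,0],[1,0,0,0,0,0,0],[1,0,0,0,0,0,0],[1,0,0,0,0,0,0],[1,0,0,0,0,0,0]]], squeeze=120)

```text
clock: 9.05
tcp_pos: [0.5257, 0.0827, 0.352]
eef_rot: [0.977, 0.048, -0.154, -0.14]
wrist_force: [-0.5, -0.6, -5.2]
gripper_width: 0.167
gripper_force: 117.5
```

```bash
cat > look.py <<'E'
import sys
from h import *
s=ctrl.read_state();M=R.from_quat(s["eef_rot"]).as_matrix()
print(s["clock"],np.round(s["tcp_pos"],3),np.round(s["qpos"],2),s["gripper_force"])
Tx,Ty,Tz=M[:,1],M[:,0],-M[:,2]
print("slopes x,y deg",np.degrees(np.arcsin([-Tx[2],-Ty[2]])).round(1))
o=s["tcp_pos"]+M[:,2]*.174;B=np.c_[Tx,Ty,Tz];bc=o+B@[.111,.081,.004];print("bc pred",bc.round(3))
for c in("wrist","top","scene"):
    r=read_camera(c);
    if c=="wrist":cv2.imwrite(f"pics/{sys.argv[1]}.png",r["frame"])
    print(c,"bc",[(np.round(d["xyz"],3)) for d in mark_of("tray_blue_corner",c)[:1]])
    for d in mark_of("vial1",c)[:7]:
        X=np.array(d["xyz"]);q=B.T@(X-o)
        print("  ",round(d["score"],2),(q*1000).round(),"dist",round(np.linalg.norm(X-bc)*1000))
E
python3 look.py w3
```

```text
9.05 [0.526 0.083 0.352] [ 0.2   0.45 -0.44  1.53 -0.14  1.47 -1.66] 117.53072261810303
slopes x,y deg [16.7 16.7]
bc pred [0.555 0.032 0.141]
wrist bc [array([0.556, 0.028, 0.136])]
   0.93 [66. 64. 14.] dist 49
   0.81 [105.  -8.  15.] dist 89
   0.78 [94. 72. 10.] dist 21
   0.58 [93. 52. 11.] dist 35
top bc []
   0.59 [96. 42.  9.] dist 43
   0.52 [99. -8. 14.] dist 90
   0.39 [96. 54. 16.] dist 33
   0.38 [64. 62. 17.] dist 52
scene bc [array([0.559, 0.028, 0.143])]
   0.62 [103.  -1.  13.] dist 83
   0.6 [92. 36. 16.] dist 50
   0.52 [96. 55. 15.] dist 32
   0.38 [72. 65. 14.] dist 43
```

View pics/w3.png

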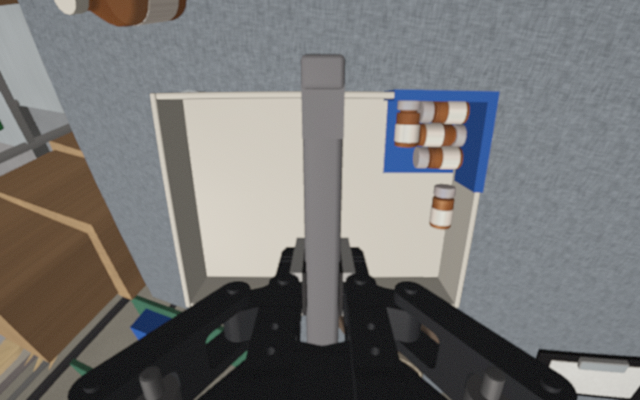

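All five vials are already in the blue corner (about 400–470, 100–230), the farthest about 88 mm away. A little more y slope should tighten the bunch for margin.

>>> play_rows(deltas=[[[1,0,0,0,0,-1,0],[1,0,0,0,0,-1,0],[1,0,0,0,0,-1,0],[1,0,0,0,0,-1,0],[1,0,0,0,0,-1,0],[1,0,0,0,0,-1,0],[1,0,0,0,0,-1,0],[1,0,0,0,0,0,0],[1,0,0,0,0,0,0],[1,0,0,0,0,0,0],[1,0,0,0,0,0,0],[1,0,0,0,0,0,0],[1,0,0,0,0,0,0]]], squeeze=120)

```text
clock: 11.12
tcp_pos: [0.5257, 0.0825, 0.3519]
eef_rot: [0.966, 0.056, -0.214, -0.137]
wrist_force: [0.6, 0.5, -5.1]
gripper_width: 0.163
gripper_force: 117.6
```

```bash
python3 look.py w4
```

```text
11.125 [0.526 0.083 0.352] [ 0.18  0.51 -0.43  1.46 -0.14  1.59 -1.68] 117.55704402923584
slopes x,y deg [16.7 23.4]
bc pred [0.532 0.031 0.14 ]
wrist bc [array([0.528, 0.028, 0.135])]
   0.91 [66. 65. 14.] dist 48
   0.9 [105.   5.  13.] dist 76
   0.83 [91. 74. 11.] dist 22
   0.81 [92. 56. 12.] dist 33
   0.7 [ 2.  1. -2.] dist 135
   0.66 [94. 37. 11.] dist 48
top bc [array([0.53 , 0.027, 0.14 ])]
   0.64 [100.   9.  16.] dist 74
   0.49 [94. 57. 15.] dist 31
   0.47 [65. 61. 14.] dist 51
   0.46 [97. 39. 12.] dist 45
   0.42 [91. 72. 12.] dist 23
scene bc [array([0.541, 0.032, 0.141])]
   0.63 [102.  16.  10.] dist 66
   0.51 [95. 53. 18.] dist 35
   0.38 [69. 63. 14.] dist 47
```

View pics/w4.png

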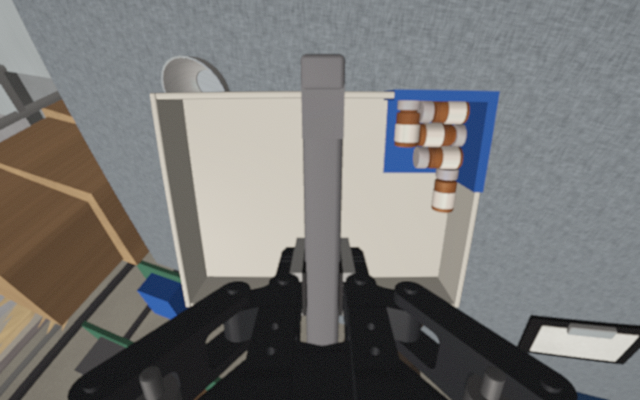

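All five vials are bunched in the corner, touching each other (400–470, 100–212), the farthest about 76 mm from the corner point. The tray is still and high, so I hand in.

```bash
python3 -c "
from rig import job_done
print(job_done())"
```

```text
the job is handed in; nothing more can be done
None
```

The job is handed in, verdict not reported: the arm holds the tray still by its handle, blue corner lowest (16.7° and 23.4° slopes) and about 0.14 m above the table, with all five vials bunched there, the farthest about 76 mm from the corner point (limit 110 mm).

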